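Work the seized jug punch out of its stand

ROBOT

A 7-joint arm with a two-finger parallel gripper is mounted at the origin on the work surface. World frame = base frame: x ahead of the robot, y to its left, z up, the work surface at z = 0. Lengths are in m, angles in degrees, forces in N, time in s.
With the tool pointing down it reaches from about 0.425 to 0.875 m from the base axis. Payload 4.7 kg.
Tool frame: the origin (TCP) lies on the centre line of the jaws, within the pads' length; the fingertips stand 19 mm ahead of it and the grasp point (between the pads) is the TCP; z points along the fingers, y is the line along which they close (so a half turn about z gives the same grasp; the last joint's range is limited). The gripper opens to 87 mm and grips with 3 to 60 N. Pads are 19 mm wide; open, the fingers measure 117 mm over their backs; the gripper's body (75 mm by 190 mm) begins 51 mm behind the grasp point.
Start: joints at [74.949, 18.392, -4.016, 83.108, 1.295, 78.541, -3.26], TCP at [0.178, -0.625, 0.205] pointing down, gripper open.
Joint ranges: [-163.93, 163.93], [-17.29, 119.83], [-79.2, 71.16], [3.27, 140.29], [-89.18, 269.18], [5.43, 117.66], [-154.24, 154.24]. Speed limits (degrees/s): [147.25, 147.25, 180, 180, 180, 180, 180].

INTERFACE

Orientations are given as [roll, pitch, yaw] about the fixed x, y, z axes, in that order (R = Rz(yaw) Ry(pitch) Rx(roll)).
In Python, from cell import env, imaging gives the robot as it stands.
- The arm moves only by the shell command python3 -m crank 'ROWS' [OPENING] [FORCE]. ROWS is JSON, a list of rows, each an object of numbers: "x", "y", "z": the shift along the tool's x, y, z in m; "turn": the turn about the tool's z in rad. In form: [{"x": .., "y": .., "z": .., "turn": ..}, ...]. A call has 1 to 12 rows; each row is the pose to reach, as a shift and turn from the pose commanded when the call began, along the tool's axes at that moment; what a row does not reach only later rows make up. A row lasts 1/8 s, in which the tool goes at most 62.5 mm and 10.7 degrees, less where a joint would pass 70% of its speed; a pose out of reach is approached as far as the arm can. A call with a gripper value outside its range is refused whole. OPENING is the finger opening in m, from 0 to 0.087, set as the call begins (- or left out, the last holds). The fingers move at their own pace and stop on an object; FORCE is the grip in N (left out, the last holds). Time passes only in rows, so rows that repeat a pose let the fingers close. It gives the time, the measured TCP pose, the force, the opening and the grip force at its end, in the units of the state.
- env.get_obs(): the state, without advancing time (a new reading comes with each control period).
- imaging.read_camera(name): name is "scene" or "top" or "wrist"; returns the picture (384x512x3 uint8, red, green, blue); there is no depth.
- imaging.get_calibration(name): a dict with "camera_matrix" (3x3 intrinsics, pixels), "position" and "attitude" of the camera in the world. Camera axes: x right, y up, looking along -z (the intrinsics and any distortion apply to the point x, -y, -z); pixel columns grow to the right and rows downward; lengths in m; the calibration is good to about 2 mm. A picture is of the moment at which its call begins: read the wrist's pose just before it. get_calibration takes no time and is no camera call; for the wrist camera it gives the pose at the moment of the call.
- env.sign_off(): hands the job in; it is judged then, once.
The state is a dict: "time_s": time; "qpos": joint angles; "joint_velocities": joint speeds; "effort": joint torques, N m; "tool_pos": TCP position; "tool_rot": TCP orientation; "force": force on the tool from outside, world axes, zero at the start; "wrist_torque": the same for the moment, N m; "grip_width": finger opening in m; "grasp_force": force on a finger pad.
Only numpy, scipy, OpenCV 4.12 (cv2) and the standard library are available. Lean on these libraries where they do the work, as an engineer would, in place of code of your own. Each camera call takes 0.05 s, during which the arm holds its last target. There are 200 camera calls.

TASK

The jug punch with the straight wooden T-bar (not the one with the round knob) is seized in its sprung steel stand, and a straight pull would only lift the stand off the counter. Grip the T-bar and work the punch free by twisting it a good 20 degrees anticlockwise (seen from above) from where it starts, then as far clockwise past where it started, and so on to and fro while drawing it up a little with each twist, with the stand staying down on the counter. Then set it down inside the half-open drawer without dropping it, and let go.

Things in the scene. Friction and masses are not known exactly. Their poses are not given: they have to be found in the camera images.
- bar_mid (a point): Centre of the wooden T-bar of the seized punch, where it is gripped. Bar 90 mm long (x), 14 mm thick (y, grip across this), 24 mm tall (z up). A 12 mm neck leads down to a steel shank 28 mm across, its top 39 mm and its foot 74 mm below this point. About 0.25 kg. Raised 25 mm it is out of the jaws. The round-knobbed punch (42 mm knob) in a like stand is another one.
- bar_end (a point): The middle of one end of that same T-bar, 45 mm from its centre along the bar's +x; at the start it is the end farther from the robot.
- stand: Dark steel stand: plate 150 (x) x 110 (y) x 10 mm, origin under its centre, z up; bar starts along its x within 3 deg. Four sprung jaws up to 24 mm above the plate hold the shank by friction: about 20 to 27 N to a straight pull, far less while it turns (up to 0.4 N m; swings of 25 deg each side with 4 mm rise per swing work). Stand 1.26 kg, cannot slide or turn but can lift off.
- drawer_mid (a point): Point on the drawer's floor, in the middle of its open part; x points into the cabinet, z up. Inside, the drawer is 204 mm wide (y) and lies open from 67 mm before this point (front wall) to 50 mm or more behind it (cabinet front). Its walls rise 56 mm above the floor, the cabinet top 78 mm. The floor is 22 mm above the counter.
Not all that is in view belongs to the job. There is more than one size of the part that bears bar_mid; the job needs the largest. Several things look just like the stand: the one meant starts farthest from the robot's base.

How it is judged:
By the outcome, as a careful person would: the job done as asked, in the order asked, and still so for the second after the job is handed in, with the robot touching nothing.
It also fails if it takes over 54 s, if anything falls off the work surface, if the arm or the gripper's body presses on something with over 40 N, if the wrist force passes 120 N, or if a joint passes its speed limit or range.

## Working session

There is one attempt and no reset: what is moved stays moved. The work goes in short steps, Python scripts to look and compute and a shell command to move; the robot and the scene stay as the last step left them, time stands still between calls to the robot, and variables do not carry over. Pictures are saved under pics/ and viewed, at most 13 in all, crops included, and the job is handed in when it is done.

```bash
mkdir -p pics; python3 - <<'E'
from cell import env, imaging
import cv2,numpy as np
ims=[imaging.read_camera(n) for n in("scene","top")]
for n,i in zip(("scene","top"),ims):
    c=imaging.get_calibration(n);print(n,c)
    cv2.imwrite(f"pics/{n}0.png",cv2.resize(i[:,:,::-1],(800,600),interpolation=cv2.INTER_CUBIC))
o=env.get_obs();print(o)
E
```

```text
scene {'camera_matrix': array([[367.55355708,   0.        , 257.22932964],
       [  0.        , 367.55355708, 185.27347373],
       [  0.        ,   0.        ,   1.        ]]), 'position': array([0.96500986, 0.66247745, 0.68612153]), 'attitude': array([ 5.21856626e+01, -7.36537747e-02,  1.41806132e+02])}
top {'camera_matrix': array([[447.84091954,   0.        , 259.25916789],
       [  0.        , 447.84091954, 196.04539984],
       [  0.        ,   0.        ,   1.        ]]), 'position': array([0.26218844, 0.03625919, 1.14833602]), 'attitude': array([ 11.90778284,   0.10679666, -84.04046687])}
{'time_s': 0.1, 'qpos': array([74.94766303, 18.43578087, -4.01270319, 83.16715993,  1.2950126 ,
       78.54171417, -3.25783244]), 'joint_velocities': array([ 8.51970295e-02, -1.48659366e-01, -7.46132277e-03, -1.15222825e-01,
        3.55777065e-02,  5.37458231e-05, -5.84479570e-02]), 'effort': array([-3.02455519e-04, -4.92569160e+01, -4.06231899e-01, -3.13397920e+01,
       -6.45888364e-02,  3.95369763e-02,  3.08952770e-05]), 'tool_pos': array([ 0.17741629, -0.62477269,  0.20386615]), 'tool_rot': array([-1.79900565e+02,  6.36010103e-03,  1.58614066e+01]), 'force': array([ 0.42877582,  0.68773883, -0.78667403]), 'wrist_torque': array([-0.00242945,  0.01885949, -0.00890886]), 'grasp_force': 0.0, 'grip_width': 0.0871239173767987}
```

View pics/top0.png

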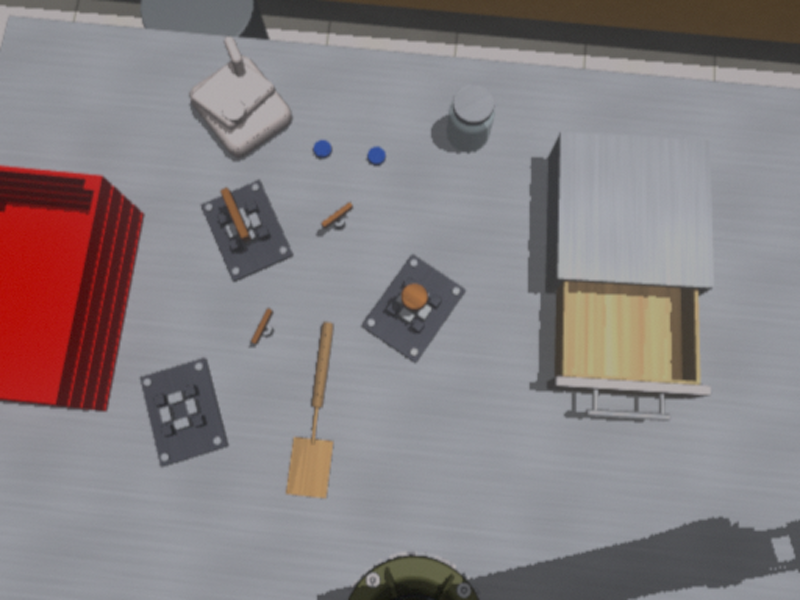

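View pics/scene0.png

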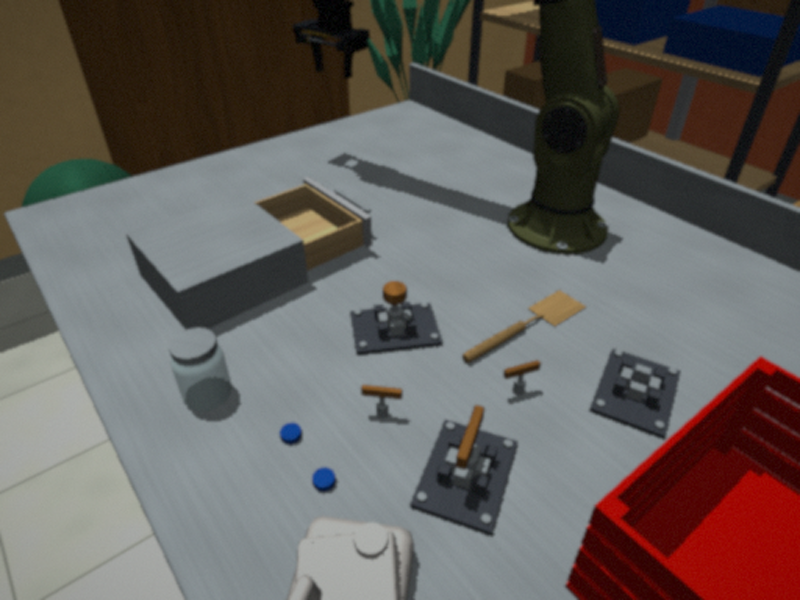

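Candidates (800×600 top view): the T-bar punch in a stand at (235,213), small loose T-bars at (337,215) and (262,327), the knob punch at (413,300) and an empty stand at (185,412). The one meant is at (235,213): it has the largest bar, its stand is farthest from the base, and it is seated in the jaws. I'll confirm it in an enlarged crop. The drawer's open part is about (566–697, 283–380).

```bash
python3 - <<'E'
from cell import env, imaging
import cv2,numpy as np
t=imaging.read_camera("top")[:,:,::-1];s=imaging.read_camera("scene")[:,:,::-1]
a=cv2.resize(t[110:185,120:195],(400,400),interpolation=cv2.INTER_CUBIC) # scale 5.333
b=cv2.resize(s[250:345,255:350],(400,400),interpolation=cv2.INTER_CUBIC) # 4.2105
cv2.imwrite("pics/crop1.png",np.hstack([a,b]))
c=cv2.resize(t[170:275,345:465],(800,700),interpolation=cv2.INTER_CUBIC)[:600]
cv2.imwrite("pics/crop2.png",c) #6.667
E
```

```text
(no output)
```

View pics/crop1.png

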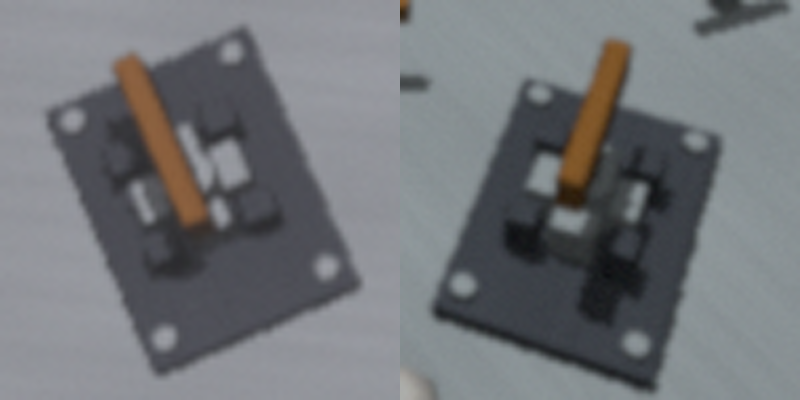

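View pics/crop2.png

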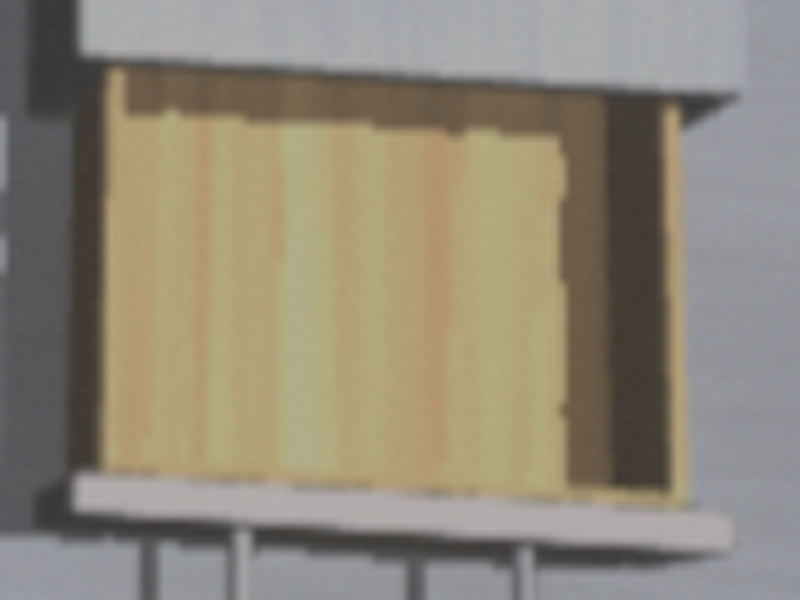

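Crop 1 confirms it: the straight T-bar is in the stand, with its ends in the top crop at about (126,60) and (195,214). The stand's corners are at (247,27), (48,113), (160,375) and (360,285). Crop 2 shows the drawer: the right-hand floor edge at x≈611, the right rim at x≈665, the front wall from (103,470) to (680,503) and the cabinet edge from (80,60) to (735,95).

```bash
cat > h.py <<'E'
from cell import env, imaging
import numpy as np
from scipy.spatial.transform import Rotation as R
def ray(n,p):
    c=imaging.get_calibration(n);K=c["camera_matrix"]
    d=np.linalg.inv(K)@[p[0],p[1],1];d=R.from_euler('xyz',c["attitude"],degrees=True).as_matrix()@(d*[1,-1,-1])
    return c["position"],d
def atz(n,p,z):
    o,d=ray(n,p);return o+d*(z-o[2])/d[2]
def tri(p,q):
    A=[];b=[]
    for n,x in(("top",p),("scene",q)):
        o,d=ray(n,x);d/=np.linalg.norm(d);P=np.eye(3)-np.outer(d,d);A.append(P);b.append(P@o)
    X=np.linalg.lstsq(np.vstack(A),np.hstack(b),rcond=None)[0]
    return X,np.linalg.norm(np.vstack(A)@X-np.hstack(b))
E
python3 - <<'E'
from h import *
np.set_printoptions(precision=4,suppress=True)
a=lambda x,y:(120+x/5.3333-.4,110+y/5.3333-.4)
b=lambda x,y:(255+(x-400)/4.2105-.4,250+y/4.2105-.4)
c=lambda x,y:(345+x/6.6667-.4,170+y/6.6667-.4)
F,e1=tri(a(126,60),b(573,181));N,e2=tri(a(195,214),b(617,43))
print("far",F,e1,"near",N,e2,"len",np.linalg.norm(F-N))
for z in(.092,.096,.1):
  f=atz("top",a(126,60),z);n=atz("top",a(195,214),z);print(z,f,n,np.linalg.norm(f-n),(f+n)/2,np.degrees(np.arctan2(*(f-n)[1::-1])))
S=[atz("top",a(*p),.01) for p in((247,27),(48,113),(160,375),(360,285))]
S2=[atz("scene",b(*p),.01) for p in((525,80),(720,140),(435,310),(655,385))]
print("stand",np.mean(S,0),np.mean(S2,0),[np.linalg.norm(S[i]-S[i-1]) for i in range(4)],
 np.degrees(np.arctan2(*(S[0]-S[3])[1::-1])),np.degrees(np.arctan2(*(S[1]-S[2])[1::-1])))
print("floorR",atz("top",c(611,110),.022),atz("top",c(611,485),.022))
print("rimR",atz("top",c(664,105),.078),atz("top",c(668,485),.078))
print("rimL",atz("top",c(105,75),.078),atz("top",c(103,465),.078),atz("top",c(123,75),.078))
print("front",atz("top",c(103,470),.078),atz("top",c(680,500),.078))
print("cab",atz("top",c(80,58),.1),atz("top",c(735,93),.1))
E
```

```text
far [0.6427 0.3703 0.0943] 0.002221583563140595 near [0.5714 0.3259 0.0964] 0.0014641521716092303 len 0.08411363534699835
0.092 [0.6446 0.3699 0.092 ] [0.5733 0.3263 0.092 ] 0.08357908180303711 [0.609  0.3481 0.092 ] 31.433929800486588
0.096 [0.6432 0.3686 0.096 ] [0.5721 0.3252 0.096 ] 0.08326259507899708 [0.6077 0.3469 0.096 ] 31.43392980048666
0.1 [0.6417 0.3673 0.1   ] [0.571  0.3241 0.1   ] 0.08294610835495686 [0.6064 0.3457 0.1   ] 31.433929800486638
stand [0.606  0.3458 0.01  ] [0.607  0.3507 0.01  ] [np.float64(0.14914610263758726), np.float64(0.10831906672242529), np.float64(0.1496883436201708), np.float64(0.10702041580546004)] 30.43342314729446 30.93317462073131
floorR [ 0.5715 -0.3885  0.022 ] [ 0.4259 -0.3918  0.022 ]
rimR [ 0.5601 -0.3868  0.078 ] [ 0.4199 -0.3909  0.078 ]
rimL [ 0.5502 -0.1816  0.078 ] [ 0.4061 -0.1892  0.078 ] [ 0.5509 -0.1882  0.078 ]
front [ 0.4043 -0.1893  0.078 ] [ 0.4149 -0.3952  0.078 ]
cab [ 0.5496 -0.1678  0.1   ] [ 0.561  -0.4034  0.1   ]
```

```bash
python3 -m crank '[{"x":0.03,"y":-0.02,"turn":-0.03},{"x":0.08,"y":-0.052,"turn":-0.06},{"x":0.13,"y":-0.084,"turn":-0.09},{"x":0.18,"y":-0.117,"turn":-0.12},{"x":0.23,"y":-0.149,"turn":-0.15},{"x":0.28,"y":-0.181,"turn":-0.18},{"x":0.33,"y":-0.214,"turn":-0.21},{"x":0.38,"y":-0.246,"turn":-0.24},{"x":0.43,"y":-0.279,"turn":-0.27},{"x":0.474,"y":-0.307,"turn":-0.27},{"x":0.474,"y":-0.307,"turn":-0.27}]' 0.087 60; python3 - <<'E'
from h import *
o=env.get_obs();M=R.from_euler('xyz',o["tool_rot"],degrees=True).as_matrix()
print(o["qpos"],o["force"],"delta",M.T@(np.array([.607,.3475,.205])-o["tool_pos"]))
E
```

```text
[74.94747106 18.42288944 -4.01379474 83.14924998  1.29470583 78.54123321
 -3.25931565] [-0.70556338  0.240009   -0.0970028 ] delta [ 6.78929642e-01 -8.18018770e-01  8.45132680e-05]invalid input
```

```bash
python3 -m crank '[{"x":0.03,"y":-0.02,"z":0,"turn":-0.03},{"x":0.08,"y":-0.052,"z":0,"turn":-0.06},{"x":0.13,"y":-0.084,"z":0,"turn":-0.09},{"x":0.18,"y":-0.117,"z":0,"turn":-0.12},{"x":0.23,"y":-0.149,"z":0,"turn":-0.15},{"x":0.28,"y":-0.181,"z":0,"turn":-0.18},{"x":0.33,"y":-0.214,"z":0,"turn":-0.21},{"x":0.38,"y":-0.246,"z":0,"turn":-0.24},{"x":0.43,"y":-0.279,"z":0,"turn":-0.27},{"x":0.474,"y":-0.307,"z":0,"turn":-0.27},{"x":0.474,"y":-0.307,"z":0,"turn":-0.27}]' 0.087 60; python3 - <<'E'
from h import *
o=env.get_obs();M=R.from_euler('xyz',o["tool_rot"],degrees=True).as_matrix()
print(o["qpos"],o["force"],"delta",M.T@(np.array([.607,.3475,.205])-o["tool_pos"]))
E
```

```text
time_s: 1.58
tool_pos: [0.5523, -0.1945, 0.2047]
tool_rot: [-179.9, -0.1, 31.9]
force: [-0.7, 0.3, 0.0]
grip_width: 0.0875
grasp_force: 0.0
[ 40.89909312  12.4227966  -27.74608816  91.8921261    5.71634901
  77.1119365  -45.71510571] [-0.68096263  0.28279871  0.00544263] delta [ 0.33249357 -0.43151286  0.00134048]
```

```bash
python3 -m crank '[{"x":0.015,"y":-0.02,"z":0,"turn":0},{"x":0.048,"y":-0.062,"z":0,"turn":0},{"x":0.083,"y":-0.108,"z":0,"turn":0},{"x":0.118,"y":-0.153,"z":0,"turn":0},{"x":0.153,"y":-0.199,"z":0,"turn":0},{"x":0.188,"y":-0.244,"z":0,"turn":0},{"x":0.223,"y":-0.29,"z":0,"turn":0},{"x":0.258,"y":-0.335,"z":0,"turn":0},{"x":0.293,"y":-0.381,"z":0,"turn":0},{"x":0.32,"y":-0.416,"z":0,"turn":0},{"x":0.332,"y":-0.4315,"z":0,"turn":0},{"x":0.332,"y":-0.4315,"z":0,"turn":0}]'; python3 - <<'E'
from h import *
import cv2
o=env.get_obs();print(o["tool_pos"],o["tool_rot"],o["qpos"]); print(imaging.get_calibration("wrist"))
t=imaging.read_camera("wrist")[:,:,::-1]
cv2.imwrite("pics/w1.png",cv2.resize(t,(800,600),interpolation=cv2.INTER_CUBIC))
E
```

```text
time_s: 3.08
tool_pos: [0.6087, 0.3409, 0.2042]
tool_rot: [180.0, 0.1, 31.4]
force: [-0.6, -0.6, -0.2]
grip_width: 0.0868
grasp_force: 0.0
[0.60866161 0.34086427 0.20423031] [1.79990142e+02 6.98574343e-02 3.13953808e+01] [  -3.98937045   29.50974113  -40.69508435   74.17536478   18.87550279
   83.0633681  -101.7943889 ]
{'camera_matrix': array([[281.54522169,   0.        , 255.37318903],
       [  0.        , 281.54522169, 189.88594244],
       [  0.        ,   0.        ,   1.        ]]), 'position': array([0.67498761, 0.38202309, 0.38422882]), 'attitude': array([-1.65250829e+01,  5.26190549e-02, -5.86666851e+01])}
```

View pics/w1.png

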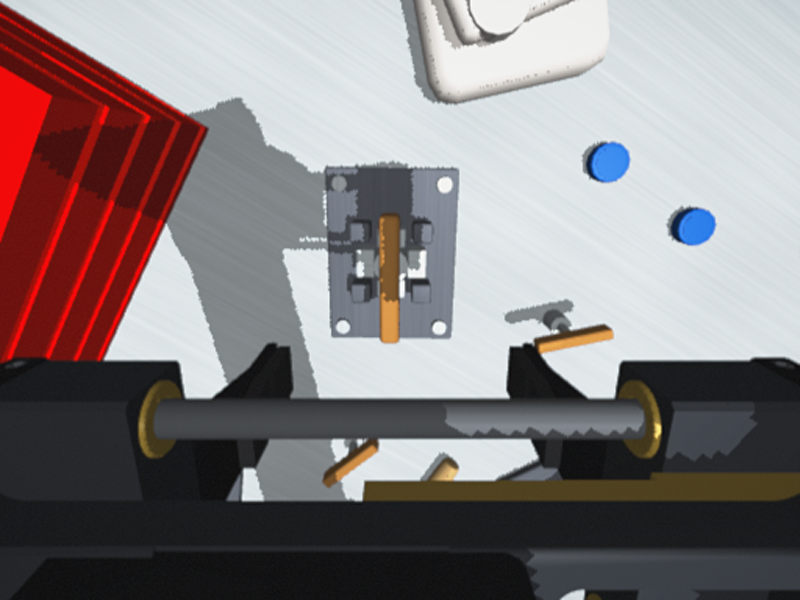

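The wrist view shows the bar in the stand, with its top-face ends at about (389,214) and (389,342). The plate corners are (326,168), (459,168), (332,338) and (451,338). A small T-bar at (573,338) is off to the side.

```bash
python3 - <<'E'
from h import *
np.set_printoptions(precision=4,suppress=True)
o=env.get_obs();M=R.from_euler('xyz',o["tool_rot"],degrees=True).as_matrix();print(o["tool_pos"],o["tool_rot"])
s=lambda x,y:(x/1.5625,y/1.5625)
f=atz("wrist",s(389,216),.096);n=atz("wrist",s(390,341),.096)
m=(f+n)/2;print(f,n,np.linalg.norm(f-n),m,np.degrees(np.arctan2(*(f-n)[1::-1])))
C=[atz("wrist",s(*p),.01) for p in((326,168),(459,168),(451,338),(332,338))]
print("stand",np.mean(C,0),[np.linalg.norm(C[i]-C[i-1]) for i in range(4)],np.degrees(np.arctan2(*(C[0]-C[3])[1::-1])),np.degrees(np.arctan2(*(C[1]-C[2])[1::-1])))
m[2]=.084;print("delta",M.T@(m-o["tool_pos"]))
E
```

```text
[0.6094 0.3391 0.2044] [179.9173   0.0645  31.2686]
[0.6459 0.3697 0.096 ] [0.5714 0.3244 0.096 ] 0.08716786885213554 [0.6086 0.347  0.096 ] 31.2971182573397
stand [0.6077 0.346  0.01  ] [np.float64(0.1490016239298531), np.float64(0.10864426875281227), np.float64(0.1490185815276208), np.float64(0.1086716413846477)] 30.606994357496312 30.6175868686648
delta [ 0.0036 -0.0074  0.1204]
```

```bash
python3 -m crank '[{"x":0.003,"y":-0.007,"z":0.02,"turn":0},{"x":0.003,"y":-0.007,"z":0.05,"turn":0},{"x":0.003,"y":-0.007,"z":0.08,"turn":0},{"x":0.003,"y":-0.007,"z":0.1,"turn":0},{"x":0.003,"y":-0.007,"z":0.115,"turn":0},{"x":0.003,"y":-0.007,"z":0.12,"turn":0},{"x":0.003,"y":-0.007,"z":0.12,"turn":0},{"x":0.003,"y":-0.007,"z":0.12,"turn":0}]'; python3 - <<'E'
from h import *
np.set_printoptions(precision=4,suppress=True)
o=env.get_obs();M=R.from_euler('xyz',o["tool_rot"],degrees=True).as_matrix();print(o["force"],o["tool_rot"],o["tool_pos"],M.T@(np.array([.608,.3467,.084])-o["tool_pos"]))
E
```

```text
time_s: 4.12
tool_pos: [0.6083, 0.3489, 0.0859]
tool_rot: [180.0, -0.1, 31.3]
force: [0.1, 0.6, 0.0]
grip_width: 0.0873
grasp_force: 0.0
[0.0694 0.5825 0.0242] [179.9986  -0.1014  31.3357] [0.6083 0.3489 0.0859] [-0.0014  0.0017  0.0019]
```

```bash
python3 -m crank '[{"x":-0.001,"y":0.001,"z":0.001,"turn":0},{"x":-0.001,"y":0.001,"z":0.001,"turn":0}]' - 10; python3 -m crank '[{"x":0,"y":0,"z":0,"turn":0},{"x":0,"y":0,"z":0,"turn":0},{"x":0,"y":0,"z":0,"turn":0},{"x":0,"y":0,"z":0,"turn":0},{"x":0,"y":0,"z":0,"turn":0},{"x":0,"y":0,"z":0,"turn":0},{"x":0,"y":0,"z":0,"turn":0},{"x":0,"y":0,"z":0,"turn":0},{"x":0,"y":0,"z":0,"turn":0}]' 0.0 15; python3 -c "
from h import *
o=env.get_obs();print(o['force'],o['wrist_torque'])"
```

```text
time_s: 4.38
tool_pos: [0.6077, 0.3468, 0.0841]
tool_rot: [180.0, -0.0, 31.3]
force: [-0.6, -0.8, 0.2]
grip_width: 0.0869
grasp_force: 0.0
time_s: 5.5
tool_pos: [0.6075, 0.3469, 0.0838]
tool_rot: [180.0, 0.0, 31.3]
force: [1.1, -0.2, 0.1]
grip_width: 0.0055
grasp_force: 0.0
[ 1.1453118  -0.1522907   0.12997561] [-0.03554224 -0.05472465  0.00103795]
```

```bash
python3 - <<'E'
from h import *
import cv2
t=imaging.read_camera("wrist")[:,:,::-1];s=imaging.read_camera("scene")[:,:,::-1]
b=cv2.resize(s[200:350,225:375],(400,400),interpolation=cv2.INTER_CUBIC)
a=cv2.resize(t[100:300,150:350],(400,400),interpolation=cv2.INTER_CUBIC)
cv2.imwrite("pics/g1.png",np.hstack([a,b]))
o=env.get_obs();print(o["grip_width"],o["grasp_force"],o["time_s"])
E
```

```text
0.0020765129574463457 0.0 5.6
```

View pics/g1.png

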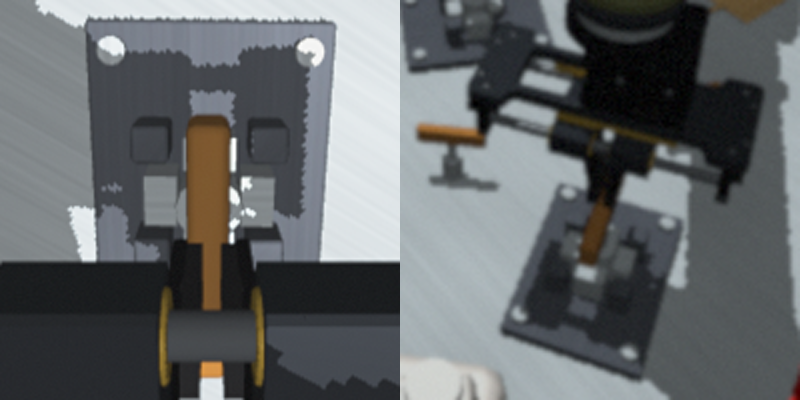

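The reading (2 mm, no force) and the picture agree: the fingers closed just above the bar. In the hover picture the visible fingertips also sit about 38 mm higher than the stated tool geometry puts them. I'll open, go down in steps while watching the force, and look again.

```bash
python3 -m crank '[{"x":0,"y":0,"z":0,"turn":0},{"x":0,"y":0,"z":0,"turn":0},{"x":0,"y":0,"z":0,"turn":0},{"x":0,"y":0,"z":0,"turn":0},{"x":0,"y":0,"z":0,"turn":0},{"x":0,"y":0,"z":0,"turn":0}]' 0.06; python3 -m crank '[{"x":0,"y":0,"z":0.005,"turn":0},{"x":0,"y":0,"z":0.010,"turn":0},{"x":0,"y":0,"z":0.015,"turn":0},{"x":0,"y":0,"z":0.02,"turn":0},{"x":0,"y":0,"z":0.02,"turn":0}]'; python3 - <<'E'
from h import *
import cv2
t=imaging.read_camera("wrist")[:,:,::-1];s=imaging.read_camera("scene")[:,:,::-1]
b=cv2.resize(s[225:325,250:350],(400,400),interpolation=cv2.INTER_CUBIC)
a=cv2.resize(t[100:300,150:350],(400,400),interpolation=cv2.INTER_CUBIC)
cv2.imwrite("pics/g2.png",np.hstack([a,b]))
E
```

```text
time_s: 6.35
tool_pos: [0.6075, 0.3469, 0.0838]
tool_rot: [180.0, 0.0, 31.3]
force: [-0.2, 0.5, 0.3]
grip_width: 0.0539
grasp_force: 0.0
time_s: 6.98
tool_pos: [0.6071, 0.3467, 0.0631]
tool_rot: [180.0, 0.1, 31.3]
force: [0.4, -0.0, 1.0]
grip_width: 0.06
grasp_force: 0.0
```

View pics/g2.png

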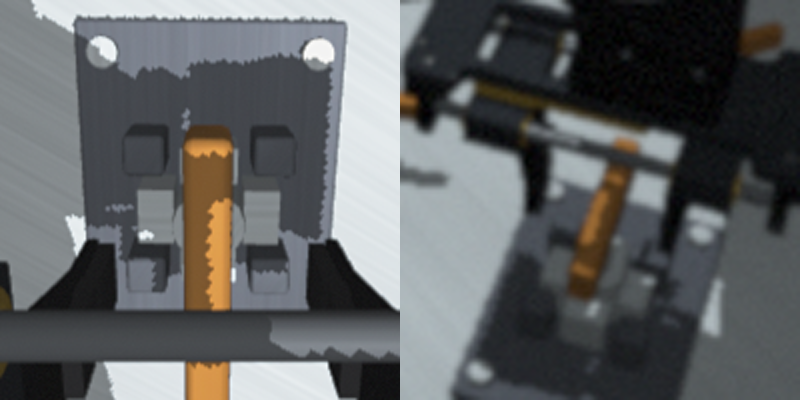

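The wrist view shows the fingers either side of the bar, with inner edges at crop x = 115 and 308. That puts the tips at about z = 0.082, so I'll go down another 15 mm and close.

```bash
python3 -m crank '[{"x":0,"y":0.0005,"z":0.005,"turn":0},{"x":0,"y":0.001,"z":0.010,"turn":0},{"x":0,"y":0.001,"z":0.013,"turn":0},{"x":0,"y":0.001,"z":0.015,"turn":0},{"x":0,"y":0.001,"z":0.015,"turn":0}]';  python3 -m crank '[{"x":0,"y":0,"z":0,"turn":0},{"x":0,"y":0,"z":0,"turn":0},{"x":0,"y":0,"z":0,"turn":0},{"x":0,"y":0,"z":0,"turn":0},{"x":0,"y":0,"z":0,"turn":0},{"x":0,"y":0,"z":0,"turn":0},{"x":0,"y":0,"z":0,"turn":0}]' 0.0 60; python3 -c "
from h import *
o=env.get_obs();print(o['force'],o['wrist_torque'],o['qpos'])"
```

```text
time_s: 7.7
tool_pos: [0.6079, 0.346, 0.0486]
tool_rot: [180.0, 0.0, 31.3]
force: [0.2, -0.2, -0.4]
grip_width: 0.0599
grasp_force: 0.0
time_s: 8.57
tool_pos: [0.6071, 0.3475, 0.0489]
tool_rot: [-179.9, -0.0, 31.4]
force: [-2.4, 3.7, 0.6]
grip_width: 0.0137
grasp_force: 60.0
[-2.35273818  3.66521336  0.64609653] [ 0.69206971  0.43769192 -0.0473391 ] [  -4.99033784   35.80114392  -38.39980323   83.91373763   22.9209791
   68.25995901 -105.22960502]
```

```bash
python3 -m crank '[{"x":0,"y":-0.001,"z":0,"turn":-0.08},{"x":0,"y":-0.001,"z":-0.0003,"turn":-0.18},{"x":0,"y":-0.001,"z":-0.0008,"turn":-0.28},{"x":0,"y":-0.001,"z":-0.0014,"turn":-0.38},{"x":0,"y":-0.001,"z":-0.002,"turn":-0.49}]'; python3 -c "
from h import *
import cv2
o=env.get_obs();print(o['force'],o['wrist_torque'],o['qpos'])
t=imaging.read_camera('wrist')[:,:,::-1];s=imaging.read_camera('scene')[:,:,::-1]
b=cv2.resize(s[225:325,250:350],(400,400),interpolation=cv2.INTER_CUBIC)
a=cv2.resize(t[100:300,150:350],(400,400),interpolation=cv2.INTER_CUBIC)
cv2.imwrite('pics/g3.png',np.hstack([a,b]))
"
```

```text
time_s: 9.2
tool_pos: [0.6069, 0.3463, 0.0493]
tool_rot: [-179.9, 0.1, 59.6]
force: [0.1, 3.2, -5.1]
grip_width: 0.0137
grasp_force: 60.0
[ 0.08479673  3.21274509 -5.07326407] [ 0.59879563 -0.14145945 -0.27051279] [ -1.64687213  37.53055196 -43.72628469  83.76462642  26.68868449
  69.51849072 -79.27980913]
```

View pics/g3.png

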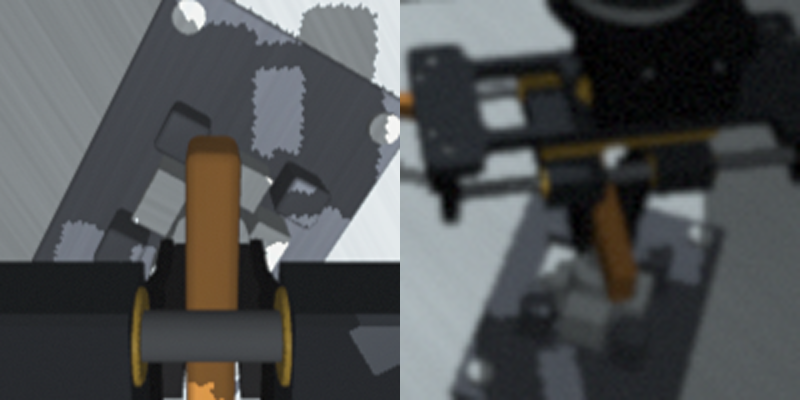

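The bar turned with the gripper (28° anticlockwise) and the stand stayed flat. Carrying on.

```bash
python3 -m crank '[{"x":0,"y":0,"z":0,"turn":0.08},{"x":0,"y":0,"z":-0.0003,"turn":0.2},{"x":0,"y":0,"z":-0.0009,"turn":0.32},{"x":0,"y":0,"z":-0.0015,"turn":0.44},{"x":0,"y":0,"z":-0.0021,"turn":0.56},{"x":0,"y":0,"z":-0.0027,"turn":0.68},{"x":0,"y":0,"z":-0.0033,"turn":0.8},{"x":0,"y":0,"z":-0.0037,"turn":0.9},{"x":0,"y":0,"z":-0.004,"turn":0.98}]'; python3 -m crank '[{"x":0,"y":0,"z":0,"turn":-0.08},{"x":0,"y":0,"z":-0.0003,"turn":-0.2},{"x":0,"y":0,"z":-0.0009,"turn":-0.32},{"x":0,"y":0,"z":-0.0015,"turn":-0.44},{"x":0,"y":0,"z":-0.0021,"turn":-0.56},{"x":0,"y":0,"z":-0.0027,"turn":-0.68},{"x":0,"y":0,"z":-0.0033,"turn":-0.8},{"x":0,"y":0,"z":-0.0037,"turn":-0.9},{"x":0,"y":0,"z":-0.004,"turn":-0.98}]'
```

```text
time_s: 10.42
tool_pos: [0.6069, 0.3468, 0.0531]
tool_rot: [180.0, 0.1, 3.0]
force: [0.0, 3.6, -8.7]
grip_width: 0.0135
grasp_force: 60.1
time_s: 11.55
tool_pos: [0.6069, 0.3463, 0.0568]
tool_rot: [-179.9, 0.1, 59.4]
force: [-0.5, 2.3, -8.0]
grip_width: 0.0137
grasp_force: 60.0
```

```bash
python3 -m crank '[{"x":0,"y":0,"z":0,"turn":0.08},{"x":0,"y":0,"z":-0.0003,"turn":0.2},{"x":0,"y":0,"z":-0.0009,"turn":0.32},{"x":0,"y":0,"z":-0.0015,"turn":0.44},{"x":0,"y":0,"z":-0.0021,"turn":0.56},{"x":0,"y":0,"z":-0.0027,"turn":0.68},{"x":0,"y":0,"z":-0.0033,"turn":0.8},{"x":0,"y":0,"z":-0.0037,"turn":0.9},{"x":0,"y":0,"z":-0.004,"turn":0.98}]'; python3 -m crank '[{"x":0,"y":0,"z":0,"turn":-0.08},{"x":0,"y":0,"z":-0.0003,"turn":-0.2},{"x":0,"y":0,"z":-0.0009,"turn":-0.32},{"x":0,"y":0,"z":-0.0015,"turn":-0.44},{"x":0,"y":0,"z":-0.0021,"turn":-0.56},{"x":0,"y":0,"z":-0.0027,"turn":-0.68},{"x":0,"y":0,"z":-0.0033,"turn":-0.8},{"x":0,"y":0,"z":-0.0037,"turn":-0.9},{"x":0,"y":0,"z":-0.004,"turn":-0.98}]'
python3 -c "
from h import *
import cv2
s=imaging.read_camera('scene')[:,:,::-1]
b=cv2.resize(s[225:345,230:350],(600,600),interpolation=cv2.INTER_CUBIC)
cv2.imwrite('pics/g4.png',b)
"
```

```text
time_s: 12.68
tool_pos: [0.6066, 0.3466, 0.0607]
tool_rot: [179.9, 0.1, 3.0]
force: [0.7, 2.9, -10.1]
grip_width: 0.0136
grasp_force: 60.1
time_s: 13.8
tool_pos: [0.607, 0.3463, 0.0647]
tool_rot: [-179.9, 0.1, 59.4]
force: [-0.3, 2.3, -9.8]
grip_width: 0.0138
grasp_force: 60.0
```

View pics/g4.png

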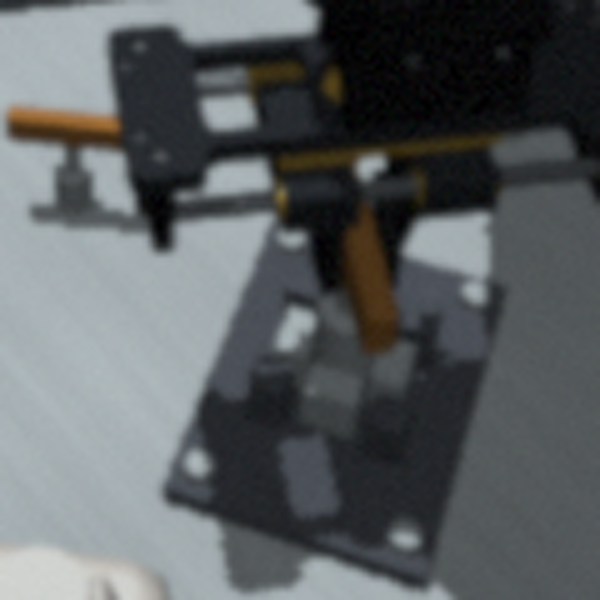

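The stand's corners are where they were (native (263,324) and (316,342)), so it is still down. Three more swings.

```bash
python3 -m crank '[{"x":0,"y":0,"z":0,"turn":0.08},{"x":0,"y":0,"z":-0.0003,"turn":0.2},{"x":0,"y":0,"z":-0.0009,"turn":0.32},{"x":0,"y":0,"z":-0.0015,"turn":0.44},{"x":0,"y":0,"z":-0.0021,"turn":0.56},{"x":0,"y":0,"z":-0.0027,"turn":0.68},{"x":0,"y":0,"z":-0.0033,"turn":0.8},{"x":0,"y":0,"z":-0.0037,"turn":0.9},{"x":0,"y":0,"z":-0.004,"turn":0.98}]'; python3 -m crank '[{"x":0,"y":0,"z":0,"turn":-0.08},{"x":0,"y":0,"z":-0.0003,"turn":-0.2},{"x":0,"y":0,"z":-0.0009,"turn":-0.32},{"x":0,"y":0,"z":-0.0015,"turn":-0.44},{"x":0,"y":0,"z":-0.0021,"turn":-0.56},{"x":0,"y":0,"z":-0.0027,"turn":-0.68},{"x":0,"y":0,"z":-0.0033,"turn":-0.8},{"x":0,"y":0,"z":-0.0037,"turn":-0.9},{"x":0,"y":0,"z":-0.004,"turn":-0.98}]'; python3 -m crank '[{"x":0,"y":0,"z":0,"turn":0.08},{"x":0,"y":0,"z":-0.0003,"turn":0.2},{"x":0,"y":0,"z":-0.0009,"turn":0.32},{"x":0,"y":0,"z":-0.0015,"turn":0.44},{"x":0,"y":0,"z":-0.0021,"turn":0.56},{"x":0,"y":0,"z":-0.0027,"turn":0.68},{"x":0,"y":0,"z":-0.0033,"turn":0.8},{"x":0,"y":0,"z":-0.0037,"turn":0.9},{"x":0,"y":0,"z":-0.004,"turn":0.98}]'
```

```text
time_s: 14.98
tool_pos: [0.6066, 0.3468, 0.0689]
tool_rot: [180.0, 0.1, 3.0]
force: [0.8, 3.1, -9.9]
grip_width: 0.0138
grasp_force: 60.1
time_s: 16.1
tool_pos: [0.608, 0.3455, 0.0747]
tool_rot: [179.9, 0.1, 59.4]
force: [-0.1, -0.2, -2.7]
grip_width: 0.0133
grasp_force: 60.0
time_s: 17.23
tool_pos: [0.6079, 0.3456, 0.0789]
tool_rot: [179.9, -0.0, 2.9]
force: [-0.9, 0.1, -3.4]
grip_width: 0.0134
grasp_force: 60.0
```

Free: the force has dropped to the punch's weight, after a 30 mm rise. The bar yaw is 3°, which matches the drawer. Lift and carry.

```bash
python3 -m crank '[{"x":0,"y":0,"z":-0.01,"turn":0},{"x":0,"y":0,"z":-0.03,"turn":0},{"x":0,"y":0,"z":-0.055,"turn":0},{"x":0,"y":0,"z":-0.08,"turn":0},{"x":0,"y":0,"z":-0.105,"turn":0},{"x":0,"y":0,"z":-0.12,"turn":0},{"x":0,"y":0,"z":-0.12,"turn":0}]'; python3 -m crank '[{"x":-0.005,"y":0.02,"z":0,"turn":0},{"x":-0.013,"y":0.05,"z":0,"turn":0},{"x":-0.023,"y":0.09,"z":0,"turn":0},{"x":-0.033,"y":0.13,"z":0,"turn":0},{"x":-0.043,"y":0.17,"z":0,"turn":0},{"x":-0.053,"y":0.21,"z":0,"turn":0},{"x":-0.063,"y":0.25,"z":0,"turn":0},{"x":-0.073,"y":0.29,"z":0,"turn":0},{"x":-0.083,"y":0.33,"z":0,"turn":0},{"x":-0.09,"y":0.36,"z":0,"turn":0},{"x":-0.095,"y":0.38,"z":0,"turn":0},{"x":-0.095,"y":0.38,"z":0,"turn":0}]'; python3 - <<'E'
from h import *
o=env.get_obs();M=R.from_euler('xyz',o["tool_rot"],degrees=True).as_matrix()
print(o["qpos"],"delta",M.T@(np.array([.483,-.287,.2])-o["tool_pos"]))
E
```

```text
time_s: 18.1
tool_pos: [0.6082, 0.3475, 0.201]
tool_rot: [-179.9, -0.2, 3.3]
force: [-0.8, -0.6, -3.4]
grip_width: 0.0133
grasp_force: 60.0
time_s: 19.6
tool_pos: [0.5333, -0.0399, 0.1979]
tool_rot: [180.0, 0.1, 3.0]
force: [-0.9, 0.6, -3.9]
grip_width: 0.0133
grasp_force: 60.0
[ 26.42910266   6.10943589 -26.69977337  99.21937585   2.87136739
  75.44439726 -87.8265362 ] delta [-0.06330644  0.24409239 -0.00188589]
```

```bash
python3 -m crank '[{"x":-0.005,"y":0.02,"z":0,"turn":0},{"x":-0.013,"y":0.05,"z":0,"turn":0},{"x":-0.023,"y":0.09,"z":0,"turn":0},{"x":-0.033,"y":0.13,"z":0,"turn":0},{"x":-0.043,"y":0.17,"z":0,"turn":0},{"x":-0.053,"y":0.205,"z":0,"turn":0},{"x":-0.06,"y":0.23,"z":0,"turn":0},{"x":-0.063,"y":0.244,"z":0,"turn":0},{"x":-0.063,"y":0.244,"z":0,"turn":0},{"x":-0.063,"y":0.244,"z":0,"turn":0}]'; python3 - <<'E'
from h import *
import cv2
o=env.get_obs();print(o["tool_pos"],o["qpos"])
t=imaging.read_camera("top")[:,:,::-1];w=imaging.read_camera("wrist")[:,:,::-1]
a=cv2.resize(t[160:280,340:460],(400,400),interpolation=cv2.INTER_CUBIC)
b=cv2.resize(w[0:384,64:448],(400,400),interpolation=cv2.INTER_CUBIC)
cv2.imwrite("pics/d1.png",np.hstack([a,b]))
E
```

```text
time_s: 20.85
tool_pos: [0.486, -0.2829, 0.1987]
tool_rot: [-179.9, -0.0, 3.4]
force: [1.1, 0.4, -3.1]
grip_width: 0.0133
grasp_force: 60.0
[ 0.48603681 -0.28287584  0.19871441] [ 41.3772331    8.66025126 -15.31398259  95.92047777   2.28432199
  75.75538172 -60.92854235]
```

View pics/d1.png

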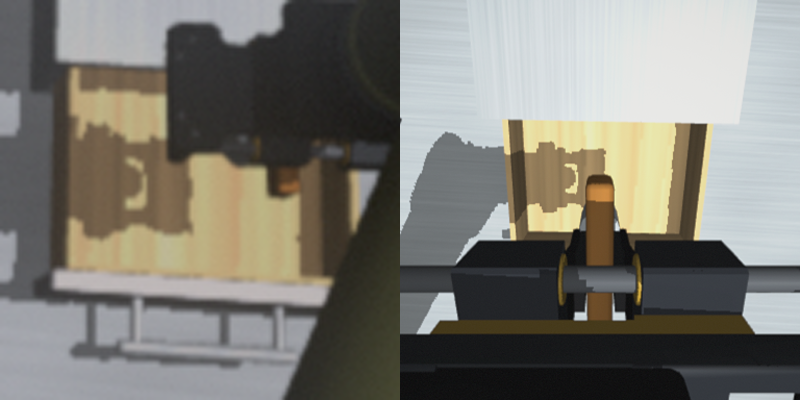

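```bash
python3 - <<'E'
from h import *
np.set_printoptions(precision=4,suppress=True)
f=lambda x,y:(64+(x-400)/1.0417,y/1.0417)
for n,p,z in(("cabL",(490,121),.1),("cabR",(735,124),.1),("frontfloor",(530,233),.022),("frontrim",(530,240),.078),("frontfloorR",(680,238),.022),("rimL",(510,150),.078),("rimR",(703,150),.078),("floorL",(524,150),.022),("floorR",(680,150),.022)):
    print(n,atz("wrist",f(*p),z))
o=env.get_obs();M=R.from_euler('xyz',o["tool_rot"],degrees=True).as_matrix();print(o["tool_pos"],M.T@(np.array([.483,-.288,.2])-o["tool_pos"]))
E
```

```text
cabL [ 0.5487 -0.1778  0.1   ]
cabR [ 0.5591 -0.4035  0.1   ]
frontfloor [ 0.4043 -0.1956  0.022 ]
frontrim [ 0.4208 -0.2085  0.078 ]
frontfloorR [ 0.4088 -0.3936  0.022 ]
rimL [ 0.5199 -0.189   0.078 ]
rimR [ 0.5314 -0.3857  0.078 ]
floorL [ 0.5128 -0.1893  0.022 ]
floorR [ 0.5238 -0.3779  0.022 ]
[ 0.4859 -0.2833  0.1989] [-0.0032  0.0045 -0.0011]
```

```bash
python3 -m crank '[{"x":-0.002,"y":0.004,"z":0.01,"turn":0},{"x":-0.002,"y":0.004,"z":0.03,"turn":0},{"x":-0.002,"y":0.004,"z":0.055,"turn":0},{"x":-0.002,"y":0.004,"z":0.08,"turn":0},{"x":-0.002,"y":0.004,"z":0.1,"turn":0},{"x":-0.002,"y":0.004,"z":0.115,"turn":0},{"x":-0.002,"y":0.004,"z":0.125,"turn":0},{"x":-0.002,"y":0.004,"z":0.128,"turn":0},{"x":-0.002,"y":0.004,"z":0.128,"turn":0}]'; python3 -m crank '[{"x":0,"y":0,"z":0.002,"turn":0},{"x":0,"y":0,"z":0.004,"turn":0},{"x":0,"y":0,"z":0.004,"turn":0}]'
```

```text
time_s: 22.08
tool_pos: [0.4837, -0.2893, 0.0712]
tool_rot: [180.0, -0.0, 3.3]
force: [0.6, -0.3, -2.7]
grip_width: 0.0134
grasp_force: 60.0
time_s: 22.45
tool_pos: [0.4833, -0.2891, 0.0668]
tool_rot: [180.0, 0.0, 3.3]
force: [0.9, -0.2, -2.6]
grip_width: 0.0138
grasp_force: 60.0
```

```bash
for i in 1 2 ; do python3 -m crank '[{"x":0,"y":0,"z":0.001,"turn":0},{"x":0,"y":0,"z":0.002,"turn":0},{"x":0,"y":0,"z":0.002,"turn":0}]' | grep -E "pos|force:"; done
```

```text
tool_pos: [0.4833, -0.2891, 0.0647]
force: [0.7, 0.5, -2.7]
grasp_force: 60.0
tool_pos: [0.4833, -0.2891, 0.0627]
force: [-0.1, 0.3, -2.4]
grasp_force: 60.0
```

```bash
python3 -m crank '[{"x":0,"y":0,"z":0.0005,"turn":0},{"x":0,"y":0,"z":0.001,"turn":0},{"x":0,"y":0,"z":0.001,"turn":0}]' | grep -E "pos|force:"; python3 -m crank '[{"x":0,"y":0,"z":0.0005,"turn":0},{"x":0,"y":0,"z":0.001,"turn":0},{"x":0,"y":0,"z":0.001,"turn":0}]' | grep -E "pos|force:"
```

```text
tool_pos: [0.4833, -0.2891, 0.0618]
force: [-0.0, 0.4, -3.4]
grasp_force: 60.0
tool_pos: [0.4834, -0.2891, 0.0609]
force: [0.3, -0.8, -2.8]
grasp_force: 60.0
```

```bash
python3 -m crank '[{"x":0,"y":0,"z":0.0005,"turn":0},{"x":0,"y":0,"z":0.001,"turn":0},{"x":0,"y":0,"z":0.001,"turn":0}]' | grep -E "pos|force:"; python3 -m crank '[{"x":0,"y":0,"z":0.0005,"turn":0},{"x":0,"y":0,"z":0.001,"turn":0},{"x":0,"y":0,"z":0.001,"turn":0}]' | grep -E "pos|force:"
```

```text
tool_pos: [0.4841, -0.2892, 0.0608]
force: [-2.2, 0.8, 5.7]
grasp_force: 60.0
tool_pos: [0.485, -0.2892, 0.0607]
force: [-0.2, 2.5, 9.4]
grasp_force: 60.0
```

Contact at z ≈ 0.061, as expected. I'll ease the press, release and withdraw.

```bash
python3 -m crank '[{"x":0,"y":0,"z":-0.0012,"turn":0},{"x":0,"y":0,"z":-0.0012,"turn":0},{"x":0,"y":0,"z":-0.0012,"turn":0}]' - 10 | grep -E "pos|force:"; python3 -m crank '[{"x":0,"y":0,"z":0,"turn":0},{"x":0,"y":0,"z":0,"turn":0},{"x":0,"y":0,"z":0,"turn":0},{"x":0,"y":0,"z":0,"turn":0},{"x":0,"y":0,"z":0,"turn":0},{"x":0,"y":0,"z":0,"turn":0}]' 0.05; python3 -m crank '[{"x":0,"y":0,"z":-0.005,"turn":0},{"x":0,"y":0,"z":-0.015,"turn":0},{"x":0,"y":0,"z":-0.03,"turn":0},{"x":0,"y":0,"z":-0.055,"turn":0},{"x":0,"y":0,"z":-0.085,"turn":0},{"x":0,"y":0,"z":-0.115,"turn":0},{"x":0,"y":0,"z":-0.14,"turn":0},{"x":0,"y":0,"z":-0.15,"turn":0},{"x":0,"y":0,"z":-0.15,"turn":0}]'; python3 - <<'E'
from h import *
import cv2
t=imaging.read_camera("scene")[:,:,::-1];w=imaging.read_camera("wrist")[:,:,::-1]
a=cv2.resize(t[84:384,80:380],(400,400),interpolation=cv2.INTER_CUBIC)
b=cv2.resize(w[0:384,64:448],(400,400),interpolation=cv2.INTER_CUBIC)
cv2.imwrite("pics/e1.png",np.hstack([a,b]))
E
```

```text
tool_pos: [0.4843, -0.2892, 0.0607]
force: [1.8, 1.3, 5.3]
grasp_force: 10.0
time_s: 25.82
tool_pos: [0.4834, -0.2892, 0.06]
tool_rot: [180.0, 0.0, 3.3]
force: [-0.5, -0.5, 0.2]
grip_width: 0.0495
grasp_force: 0.0
time_s: 26.95
tool_pos: [0.4837, -0.2893, 0.2109]
tool_rot: [179.9, -0.1, 3.3]
force: [0.0, 0.1, -1.1]
grip_width: 0.0502
grasp_force: 0.0
```

View pics/e1.png

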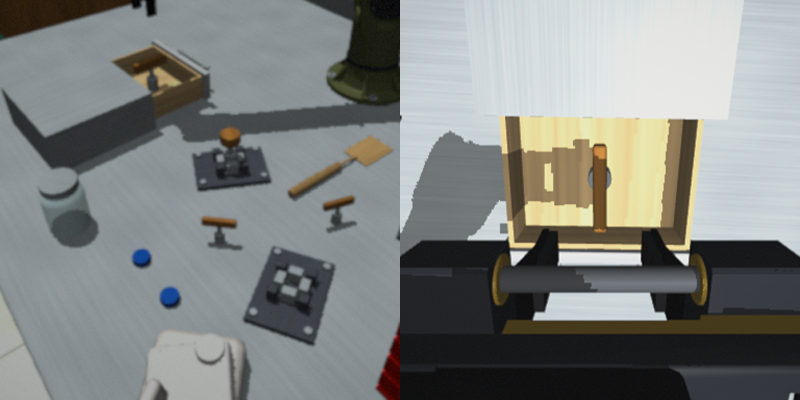

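The punch stands upright in the drawer (wrist view, bar at (600,145–230)). The stand is empty and flat at (290,293), and the gripper is clear.

```bash
python3 -c "
from cell import env
print(env.sign_off())"
```

```text
the job is handed in; nothing more can be done
None
```

The punch was twisted free (28° each way, 30 mm rise, stand still down), stands upright in the half-open drawer with the gripper clear, and the job was handed in at about 27 s; no verdict was returned.

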